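Set the bench polisher to fast and start it

ROBOT

A 6-joint arm with a two-finger parallel gripper is mounted at the origin on the work surface. World frame = base frame: x ahead of the robot, y to its left, z up, the work surface at z = 0. Lengths are in m, angles in degrees, forces in N, time in s.
With the tool pointing down it reaches from about 0.275 to 1 m from the base axis. Payload 8.4 kg.
Tool frame: the origin (TCP) lies midway between the tips of the shut fingers; the grasp point (between the pads) lies 19 mm behind it (bot.grip_point_offset is the distance from the TCP to the grasp point, in m); x points along the fingers, y is the direction in which the jaws open and shut, and the axes are right-handed (so a half turn about x gives the same grasp; the last joint's range is limited). The gripper opens to 85 mm and grips with 20 to 120 N. Pads are 22 mm wide; open, the fingers measure 114 mm over their backs; the gripper's body (76 mm by 85 mm) begins 54 mm behind the grasp point. The pads swing forward as they close: fully open they stand 13 mm farther back than shut.
Start: joints at [-74.106, 20.225, 93.587, -0, 66.188, -0.138], TCP at [0.173, -0.601, 0.197] pointing down, gripper open.
Joint ranges: [-150.9, 150.9], [-52.94, 120.26], [3.33, 152.33], [-74.26, 254.26], [0, 154.13], [-172.89, 172.89]. Speed limits (degrees/s): [127.2, 127.2, 159.86, 180, 180, 180].

INTERFACE

Orientations are given as a 3x3 rotation matrix whose columns are the frame's x, y, z axes.
In Python, from workcell import bot, viewer, ticket gives the robot as it stands.
- The arm moves only by the shell command python3 -m crank 'ROWS'. ROWS is JSON, a list of rows, each an object with "hand": the opening, from -1 (shut) to 1 (fully open), so that 0 is half open; "offset": the shift along the tool's x, y, z as a fraction of full scale, a list of three; "angular": the turn, a rotation vector about the tool's x, y, z as a fraction of full scale, a list of three. In form: [{"hand": hand, "offset": [dx, dy, dz], "angular": [wx, wy, wz]}, ...]. A call has 1 to 8 rows; each row shifts and turns the pose as measured when the row begins, along the tool's axes as they then stand; what a row does not reach is not made up. Full scale, the value 1, is 30 cm for a shift and 4 degrees for a turn. A row lasts 1/12 s, in which the tool goes at most 41.7 mm and 7.16 degrees, less where a joint would pass 70% of its speed; a pose out of reach is approached as far as the arm can. A call with a number of a shift or a turn outside -1 to 1 is refused whole. A call with a gripper value outside its range is refused whole. The fingers move at their own pace and stop on an object; the grip force is fixed at half the most. Time passes only in rows, so rows that do not move let the fingers close. It gives the time, the measured TCP pose, the force and the opening at its end, in the units of the state.
- bot.state(): the state, without advancing time (a new reading comes with each control period).
- viewer.camera(name): name is "side" or "top"; returns a dict with "frame" (480x640x3 uint8, red, green, blue), "K" (3x3 intrinsics, pixels), "cam_to_world" (4x4, takes a point from camera to world coordinates). Camera axes: x right, y up, looking along -z (the intrinsics and any distortion apply to the point x, -y, -z); pixel columns grow to the right and rows downward; lengths in m; the calibration is good to about 2 mm. A picture is of the moment at which its call begins. There is no depth.
- ticket.finish_job(): hands the job in, once; it reports no verdict.
The state is a dict: "time": time; "joint_pos": joint angles; "joint_vel": joint speeds; "tau": joint torques, N m; "tool_pos": TCP position; "ee_rot": TCP orientation; "contact_force": force on the tool from outside, world axes, zero at the start; "ft_torque": the same for the moment, N m; "width": finger opening in m.
Only numpy, scipy, OpenCV 4.12 (cv2) and the standard library are available. Lean on these libraries where they do the work, as an engineer would, in place of code of your own. Each camera call takes 0.05 s, during which the arm holds its last target.

TASK

Get the bench polisher going at full speed: with your fingertips push the red selector lever from neutral past the slow notch, fully over to the fast stop, and only then press the green start button all the way in and let go. Push only - do not pinch the lever - and neither press the red stop button nor disturb the brass and the polishing bar standing around the machine.

Things in the scene. Friction and masses are not known exactly. Their poses are not given: they have to be found in the camera images.
- polisher: Bench polisher, fixed; stands elsewhere and turned (to 0.3 rad) each run. Dark green plinth 300 (x) by 280 (y) mm, flat deck 85 mm above the bench; origin: centre of its underside; operator's side -x. On the deck, in one row at x = -95 mm: selector lever (y = +70), green start button (y = -40), red stop button (y = -105).
- motor (a point): Centre of the polisher's ribbed motor, 170 mm up, at polisher x = +75 mm, y = 0; axes as the polisher's. The motor is 147 mm across, 250 mm long along y (front at about polisher x = 0, top 245 mm, terminal lid to 251 mm). A 150 mm polishing wheel, 26 mm thick, on each end at y = 180 to 206 mm either side; spindle tips to 280 mm.
- selector (a joint): Lever angle, rad; it swings in the polisher's y-z plane. 0 = neutral, leaning 0.45 towards the polisher's +y; 0.45 = slow, upright, a spring notch; 0.90 = fast, leaning 0.45 towards -y on the end stop. Push it towards -y: 6 to 10 N at the grip out of neutral and again out of slow. It springs to the nearest notch: past about 0.68 it snaps to fast, short of that back to slow, and stays.
- selector_grip (a point): Centre of the lever's red grip, 79 mm from the pivot; 136 mm above the bench in neutral, 144 upright. Grip: 22 mm (polisher's x) by 14 mm (the way it is pushed) by 38 mm along the lever; black cap up to 104 mm from the pivot. Below it a 10 mm steel stem rises from a black slotted barrel, top 98 mm above the bench, 60 (x) by 66 (y) mm, with white pips: one at slow, two at fast.
- selector_pivot (a point): The lever's pivot, inside the barrel, 65 mm above the bench, at polisher x = -95 mm, y = +70 mm.
- grip_left: Half shell of the red grip on the polisher's +y side, 22 by 6 by 38 mm, moulded plastic: the face to push on. Origin at the grip's centre, y across the grip (towards this half), z along the lever away from the pivot. Finger forces on both halves at once count as pinching.
- grip_right: The other half shell of the red grip, on the polisher's -y side; same size, origin and axes.
- start (a joint): Travel of the green start button in m: 0 = out, 0.006 = fully in (pressed straight down). Springs back. About 1.5 N to begin, 5 N fully in.
- start_top (a point): Centre of the top face of the green start button, 30 mm across, in a black 46 mm collar 12 mm high on the deck; the face stands 103 mm above the bench when out, 6 mm above the collar.
- stop (a joint): Travel of the red stop button in m: 0 = out, 0.006 = fully in. It must stay out.
- stop_top (a point): Centre of the top face of the red stop button, same form and size as the start button, 65 mm from it towards the polisher's -y.
- coffee_pot: Loose brass coffee pot waiting its turn, 146 mm tall, foot 88 mm across, spout reaching 72 mm to its +x, handle 62 mm to its -x; origin under its centre. Stands beside the plinth; leave it alone.
- candlestick: Loose brass candlestick, 138 mm tall, foot 76 mm across; origin under its centre. Stands beside the plinth, on the other side from the pot; leave it alone.
- compound_bar: Loose reddish-brown bar of polishing compound, 110 (x) by 45 by 35 mm high, half wrapped in paper, lying on the bench in front of the plinth; origin under its centre. Leave it alone.

How it is judged (in metres and radians):
On the way, in this order (a step that is already met when the one before it is completed fails the run):
1. the selector lever has come to rest fully over at the fast stop (value of joint selector above 0.86 rad), for 0.2 s.
2. the green start button is pressed in (value of joint start above 0.0045 m), for 0.05 s.
At the end, for the whole second after the job is handed in: The selector rests at the fast stop (above 0.86 of 0.90 rad), the start button has been pressed at least 4.5 of its 6 mm after that and is out again (within 1.5 mm), the stop button is out, and coffee pot, candlestick and compound bar stand still within 20 mm of where they stood (value of joint selector above 0.86 rad and value of joint each of start, stop below 0.0015 m and distance of each of coffee_pot, candlestick, compound_bar from where it was at the start of the episode below 0.02 m and linear speed of each of coffee_pot, candlestick, compound_bar below 0.02 m/s); the robot touches nothing.
It fails at once if the start button is pressed while the selector is not at fast (value of joint start above 0.003 m and value of joint selector below 0.84 rad).
It fails at once if the red stop button is pressed (value of joint stop above 0.003 m).
It fails at once if the lever's grip is pinched (fingers pressing on both of its halves) (contact force between the fingers and grip_left above 1 N and contact force between the fingers and grip_right above 1 N).
It fails at once if the coffee pot, candlestick or compound bar is shoved, lifted or knocked over (distance of any of coffee_pot, candlestick, compound_bar from where it was at the start of the episode above 0.02 m or angle between any of coffee_pot, candlestick's own z axis and vertical above 0.35 rad).
It also fails if it takes over 40 s, if anything falls off the work surface, if the arm or the gripper's body presses on something with over 40 N, if the wrist force passes 120 N, or if a joint passes its speed limit or range.

## Working session

There is one attempt and no reset: what is moved stays moved. The work goes in short steps, Python scripts to look and compute and a shell command to move; the robot and the scene stay as the last step left them, time stands still between calls to the robot, and variables do not carry over. Pictures are saved under pics/ and viewed, and the job is handed in when it is done.

```bash
mkdir -p pics; python3 - <<'E'
from workcell import bot, viewer
import cv2,json
s=bot.state();print({k:(v.tolist() if hasattr(v,'tolist') else v) for k,v in s.items()})
for n in("side","top"):
    c=viewer.camera(n);cv2.imwrite(f"pics/{n}0.png",c["frame"][:,:,::-1]);print(n,c["K"],c["cam_to_world"],[k for k in c])
E
```

```text
{'time': 0.0, 'joint_pos': [-74.10638028157209, 20.263722167216752, 93.63043382970933, -0.0016872801140500678, 66.18949467212141, -0.13954249479073577], 'joint_vel': [-0.03825016510046709, 0.021341577801413266, 0.04966725835834343, -0.034111033254031656, -0.055529944518261314, -0.05668885331517564], 'tau': [-0.002020585452555679, -60.52612781524658, -34.20660138130188, -0.00017018989183270605, 0.009271267626900226, 2.8905200899487227e-07], 'tool_pos': [0.17243910956989464, -0.6001678164138202, 0.19633812767247028], 'ee_rot': [[-0.0004257304705336075, 0.2762048125117919, -0.9610987047639241], [0.001396788416740263, -0.9610976900539906, -0.27620513962452375], [-0.9999989338672745, -0.0014600404822144536, 2.336888905106576e-05]], 'contact_force': [-0.5178942398293747, 1.2168957837212284, 0.00885279782635918], 'ft_torque': [-0.012752422362448427, -0.06654349240168309, -0.003763290382161231], 'width': 0.0853190685820533}
side [[534.5247741    0.         324.70538069]
 [  0.         534.5247741  235.89438115]
 [  0.           0.           1.        ]] [[-0.98980663  0.0901673  -0.11023928  0.42550705]
 [-0.14113686 -0.51744283  0.8439984   0.91308364]
 [ 0.01905853  0.85095404  0.52489427  0.67546865]
 [ 0.          0.          0.          1.        ]] ['frame', 'K', 'cam_to_world']
top [[437.54707472   0.         317.71823222]
 [  0.         437.54707472 240.13575789]
 [  0.           0.           1.        ]] [[-0.02455839  0.99274657 -0.11769086  0.44748737]
 [-0.99888288 -0.02912198 -0.03721436 -0.01808611]
 [-0.04037182  0.11664546  0.99235274  1.05077562]
 [ 0.          0.          0.          1.        ]] ['frame', 'K', 'cam_to_world']
```

View pics/side0.png

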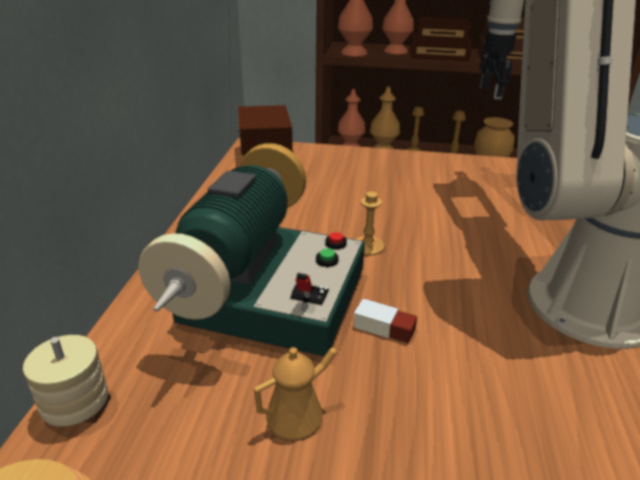

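View pics/top0.png

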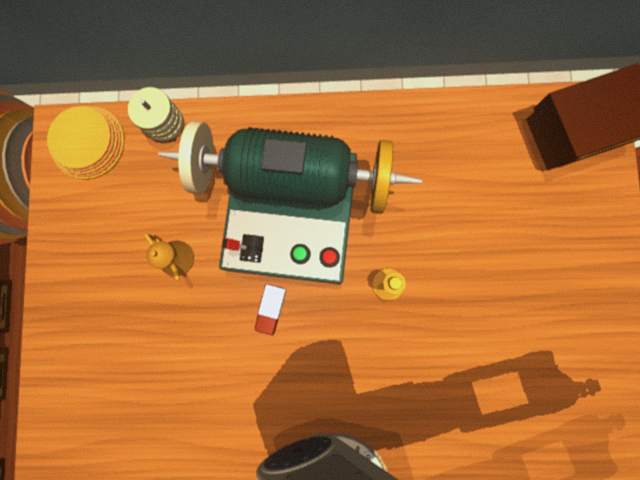

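The top view (image up is world +x, left is +y) shows green at about (300,254), red stop at (329,257) and the red grip at (232,244), leaning left in neutral. Next I'll segment them in both views and fit the polisher pose.

```bash
cat > h.py <<'E'
import numpy as np, cv2
def ray(c,px,z):
    K,T=c["K"],c["cam_to_world"]
    d=np.array([(px[0]-K[0,2])/K[0,0],-(px[1]-K[1,2])/K[1,1],-1.]);d=T[:3,:3]@d;o=T[:3,3]
    return o+d*(z-o[2])/d[2]
def proj(c,p):
    T,K=c["cam_to_world"],c["K"];q=T[:3,:3].T@(np.asarray(p)-T[:3,3])
    return np.array([K[0,2]+K[0,0]*q[0]/-q[2],K[1,2]-K[1,1]*q[1]/-q[2]])
def blobs(f,col,roi):
    x0,y0,x1,y1=roi;h=cv2.cvtColor(f[y0:y1,x0:x1],cv2.COLOR_RGB2HSV)
    H,S,V=[h[...,i].astype(int) for i in range(3)]
    m=((H>50)&(H<80)&(S>140)&(V>100)) if col=='g' else (((H<5)|(H>174))&(S>170)&(V>90))
    n,l,st,ce=cv2.connectedComponentsWithStats(m.astype(np.uint8))
    return [(ce[i]+[x0,y0],st[i,4],st[i,:4]) for i in range(1,n) if st[i,4]>15]
E
python3 - <<'E'
from h import *
from workcell import viewer
for n,roi in(("top",(215,205,355,290)),("side",(270,220,370,320))):
    c=viewer.camera(n)
    for col,z in(('g',.103),('r',.103)):
        for b in blobs(c["frame"],col,roi): print(n,col,b[0].round(1),b[1],b[2],ray(c,b[0],z).round(4),ray(c,b[0],.136).round(4))
    x0,y0,x1,y1=roi
    cv2.imwrite(f"pics/{n}z.png",cv2.resize(c["frame"][y0:y1,x0:x1,::-1],None,fx=5.5,fy=5.5,interpolation=cv2.INTER_CUBIC))
E
```

```text
top g [299.4 253. ] 136 [78 42 14 13] [0.5328 0.0581 0.103 ] [0.5299 0.0554 0.136 ]
top r [232.1 244.1] 109 [10 34 14 11] [0.5566 0.2058 0.103 ] [0.5528 0.1981 0.136 ]
top r [329.1 256.4] 156 [108  45  14  14] [ 0.5235 -0.0063  0.103 ] [ 0.5209 -0.0067  0.136 ]
side g [327.2 253.3] 86 [50 28 14 10] [0.532  0.0555 0.103 ] [0.5258 0.105  0.136 ]
side r [335.7 236.9] 108 [59 13 15  9] [ 0.5231 -0.0073  0.103 ] [0.5175 0.0457 0.136 ]
side r [306.6 280.1] 16 [35 57  4  6] [0.5565 0.1481 0.103 ] [0.549  0.1922 0.136 ]
```

View pics/topz.png

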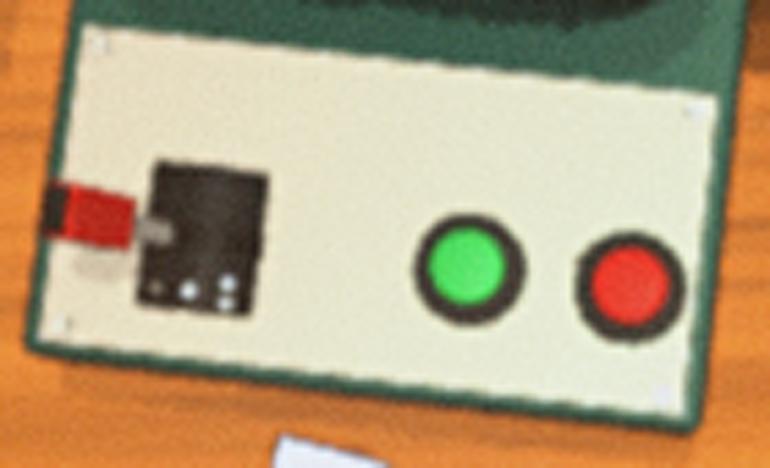

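View pics/sidez.png

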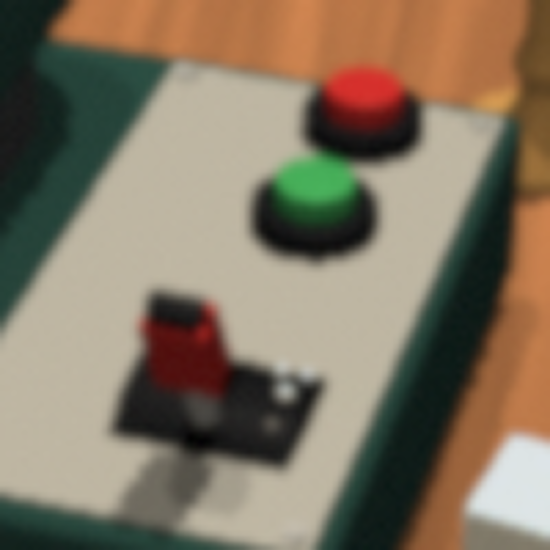

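Both views agree: start is at (0.5325, 0.057) and stop at (0.523, -0.007). That's a spacing of 64.3 mm against 65 given, with the grip 142.5 mm away against 144.4 given. The yaw comes out at about -0.143 rad. The pivot should therefore be at about (0.548, 0.166). I'll lift, shut the fingers and turn the jaw axis onto the push direction by +24.2° about tool x.

```bash
python3 -m crank '[{"hand":-1,"offset":[-0.06,0,0],"angular":[1,0,0]},{"hand":-1,"offset":[-0.06,0,0],"angular":[1,0,0]},{"hand":-1,"offset":[-0.06,0,0],"angular":[1,0,0]},{"hand":-1,"offset":[-0.06,0,0],"angular":[1,0,0]},{"hand":-1,"offset":[-0.06,0,0],"angular":[1,0,0]},{"hand":-1,"offset":[-0.06,0,0],"angular":[1,0,0]},{"hand":-1,"offset":[0,0,0],"angular":[0,0,0]}]'
cat >> h.py <<'E'
EY=np.array([.1425,.9898]);EX=np.array([.9898,-.1425]);PIV=np.array([.5482,.1659]);ST=np.array([.5325,.057])
def need(t):
    from workcell import bot
    s=bot.state();p=np.array(s["tool_pos"]);R=np.array(s["ee_rot"])
    print("t",round(s["time"],2),"p",p.round(4),"F",np.round(s["contact_force"],1),"w",round(s["width"],4),"R",R.round(3).tolist())
    d=R.T@(np.array(t)-p);print("tool offset m",d.round(4),"frac",(d/.3).round(3),"yaw y",np.degrees(np.arctan2(R[1,1],R[0,1])).round(1))
E
python3 -c "
from h import *
need([.560,.247,.30])"
```

```text
time: 0.78
tool_pos: [0.1719, -0.5984, 0.3057]
ee_rot: [[-0.002, -0.158, -0.987], [0.008, -0.987, 0.158], [-1.0, -0.008, 0.004]]
contact_force: [-0.4, -0.7, 0.4]
width: 0.0007
t 0.78 p [ 0.1719 -0.5984  0.3057] F [-0.4 -0.7  0.4] w 0.0007 R [[-0.002, -0.158, -0.987], [0.008, -0.987, 0.158], [-1.0, -0.008, 0.004]]
tool offset m [ 0.0117 -0.8961 -0.2493] frac [ 0.039 -2.987 -0.831] yaw y -99.1
```

```bash
python3 -m crank '[{"hand":-1,"offset":[0,-0.12,-0.033],"angular":[0,0,0]},{"hand":-1,"offset":[0,-0.12,-0.033],"angular":[0,0,0]},{"hand":-1,"offset":[0,-0.12,-0.033],"angular":[0,0,0]},{"hand":-1,"offset":[0,-0.12,-0.033],"angular":[0,0,0]},{"hand":-1,"offset":[0,-0.12,-0.033],"angular":[0,0,0]},{"hand":-1,"offset":[0,-0.12,-0.033],"angular":[0,0,0]},{"hand":-1,"offset":[0,-0.12,-0.033],"angular":[0,0,0]},{"hand":-1,"offset":[0,-0.12,-0.033],"angular":[0,0,0]}]'
python3 -c "
from h import *
need([.560,.247,.30])"
```

```text
time: 1.45
tool_pos: [0.2941, -0.3196, 0.3]
ee_rot: [[-0.005, -0.153, -0.988], [0.01, -0.988, 0.153], [-1.0, -0.009, 0.007]]
contact_force: [1.1, -0.5, 0.9]
width: 0.0004
t 1.45 p [ 0.2941 -0.3196  0.3   ] F [ 1.1 -0.5  0.9] w 0.0004 R [[-0.005, -0.153, -0.988], [0.01, -0.988, 0.153], [-1.0, -0.009, 0.007]]
tool offset m [ 0.0041 -0.6005 -0.1762] frac [ 0.014 -2.002 -0.587] yaw y -98.8
```

```bash
python3 -m crank '[{"hand":-1,"offset":[0,-0.13,-0.038],"angular":[0,0,0]},{"hand":-1,"offset":[0,-0.13,-0.038],"angular":[0,0,0]},{"hand":-1,"offset":[0,-0.13,-0.038],"angular":[0,0,0]},{"hand":-1,"offset":[0,-0.13,-0.038],"angular":[0,0,0]},{"hand":-1,"offset":[0,-0.13,-0.038],"angular":[0,0,0]},{"hand":-1,"offset":[0,-0.13,-0.038],"angular":[0,0,0]},{"hand":-1,"offset":[0,-0.13,-0.038],"angular":[0,0,0]},{"hand":-1,"offset":[0,-0.13,-0.038],"angular":[0,0,0]}]'
python3 -c "
from h import *
need([.560,.247,.30])"
```

```text
time: 2.12
tool_pos: [0.4273, -0.0139, 0.297]
ee_rot: [[-0.007, -0.14, -0.99], [0.011, -0.99, 0.14], [-1.0, -0.01, 0.008]]
contact_force: [0.8, -0.8, 0.4]
width: -0.0002
t 2.12 p [ 0.4273 -0.0139  0.297 ] F [ 0.8 -0.8  0.4] w -0.0002 R [[-0.007, -0.14, -0.99], [0.011, -0.99, 0.14], [-1.0, -0.01, 0.008]]
tool offset m [-0.0011 -0.277  -0.0947] frac [-0.004 -0.923 -0.316] yaw y -98.1
```

```bash
python3 -m crank '[{"hand":-1,"offset":[0,-0.13,-0.04],"angular":[0,0,0]},{"hand":-1,"offset":[0,-0.13,-0.04],"angular":[0,0,0]},{"hand":-1,"offset":[0,-0.13,-0.04],"angular":[0,0,0]},{"hand":-1,"offset":[0,-0.13,-0.04],"angular":[0,0,0]},{"hand":-1,"offset":[0,-0.13,-0.04],"angular":[0,0,0]},{"hand":-1,"offset":[0,-0.13,-0.04],"angular":[0,0,0]},{"hand":-1,"offset":[0,-0.13,-0.04],"angular":[0,0,0]},{"hand":-1,"offset":[0,0,0],"angular":[0,0,0]}]'
python3 -c "
from h import *
need([.560,.247,.132])"
```

```text
time: 2.78
tool_pos: [0.5454, 0.2592, 0.2909]
ee_rot: [[-0.011, -0.119, -0.993], [0.01, -0.993, 0.119], [-1.0, -0.009, 0.012]]
contact_force: [-0.9, -1.4, -0.8]
width: 0.0004
t 2.78 p [0.5454 0.2592 0.2909] F [-0.9 -1.4 -0.8] w 0.0004 R [[-0.011, -0.119, -0.993], [0.01, -0.993, 0.119], [-1.0, -0.009, 0.012]]
tool offset m [ 0.1586  0.0118 -0.0178] frac [ 0.529  0.039 -0.059] yaw y -96.8
```

```bash
python3 -m crank '[{"hand":-1,"offset":[0.05,0.01,-0.059],"angular":[0.4,0,0]},{"hand":-1,"offset":[0.1,0.01,0],"angular":[0,0,0]},{"hand":-1,"offset":[0.1,0,0],"angular":[0,0,0]},{"hand":-1,"offset":[0.1,0,0],"angular":[0,0,0]},{"hand":-1,"offset":[0.1,0,0],"angular":[0,0,0]},{"hand":-1,"offset":[0.04,0,0],"angular":[0,0,0]},{"hand":-1,"offset":[0,0,0],"angular":[0,0,0]}]'
python3 - <<'E'
from h import *
from workcell import viewer
need([.560,.247,.132])
for n in("side","top"):
    c=viewer.camera(n);f=c["frame"]; f=f[180:340,220:380] if n=="side" else f[190:290,190:350]
    cv2.imwrite(f"pics/{n}1.png",cv2.resize(f[:,:,::-1],None,fx=3.6,fy=3.6,interpolation=cv2.INTER_CUBIC))
E
```

```text
time: 3.37
tool_pos: [0.5596, 0.2561, 0.1314]
ee_rot: [[-0.014, -0.129, -0.992], [0.009, -0.992, 0.129], [-1.0, -0.007, 0.015]]
contact_force: [-0.7, -0.2, -0.8]
width: -0.0003
t 3.37 p [0.5596 0.2561 0.1314] F [-0.7 -0.2 -0.8] w -0.0003 R [[-0.014, -0.129, -0.992], [0.009, -0.992, 0.129], [-1.0, -0.007, 0.015]]
tool offset m [-0.0007  0.0089 -0.0015] frac [-0.002  0.03  -0.005] yaw y -97.4
```

View pics/side1.png

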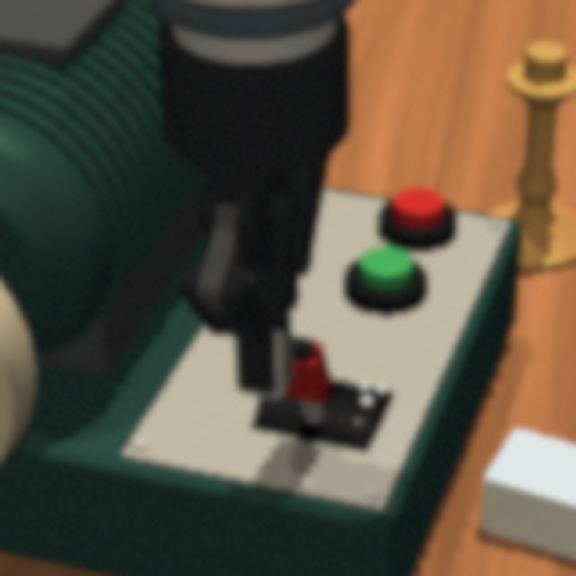

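View pics/top1.png

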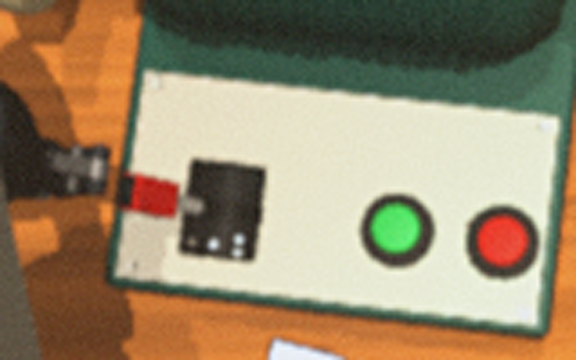

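The side view shows the fingertips just beyond the grip on its +y side. In the top view they look slightly towards the motor, so I'll check by projecting the TCP.

```bash
python3 - <<'E'
from h import *
from workcell import viewer,bot
p=np.array(bot.state()["tool_pos"]);c=viewer.camera("top")
g=np.r_[PIV+EY*.0344,.136]
for n,q in(("tcp",p),("grip",g),("lvl",np.r_[PIV+EY*.085,.136]),("start",np.r_[ST,.103])):
    u=proj(c,q);print(n,u.round(1),((u-[190,190])*3.6).round())
E
```

```text
tcp [205.1 241.2] [ 54. 184.]
grip [231.3 244. ] [149. 194.]
lvl [207.9 241.3] [ 64. 185.]
start [299.9 253.1] [396. 227.]
```

```bash
python3 - <<'E'
from h import *
from workcell import viewer,bot
s=bot.state();p=np.array(s["tool_pos"]);R=np.array(s["ee_rot"])
for n,o,sl in(("side",(230,210),(slice(210,320),slice(230,350))),("top",(190,215),(slice(215,275),slice(190,260)))):
    c=viewer.camera(n);k=5 if n=="side" else 8
    f=cv2.resize(c["frame"][sl][:,:,::-1],None,fx=k,fy=k,interpolation=cv2.INTER_CUBIC)
    f=np.clip(f.astype(float)*1.8,0,255).astype(np.uint8)
    for x in(0,-.04):
      pts=[((proj(c,p+R@np.array([x,a,b]))-o)*k).astype(int) for a,b in((-.0145,-.011),(.0145,-.011),(.0145,.011),(-.0145,.011))]
      cv2.polylines(f,[np.array(pts)],True,(255,255,0) if x==0 else (255,0,255),1)
    g=np.r_[PIV+EY*.0344,.136];cv2.circle(f,tuple(((proj(c,g)-o)*k).astype(int).tolist()),4,(0,255,0),1)
    cv2.imwrite(f"pics/{n}2.png",f)
E
```

```text
(no output)
```

View pics/side2.png

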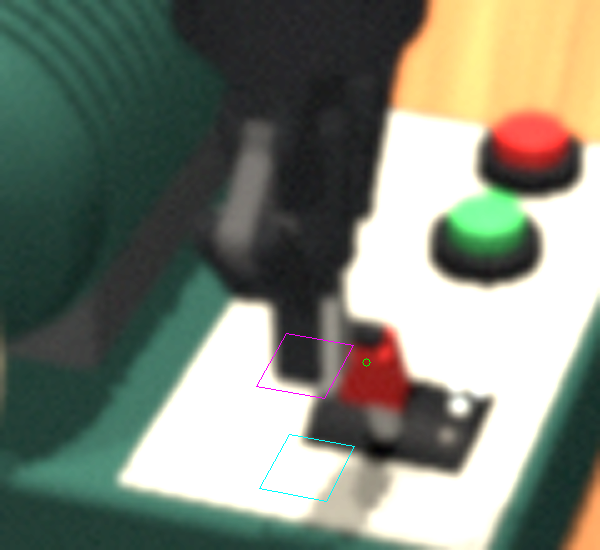

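View pics/top2.png

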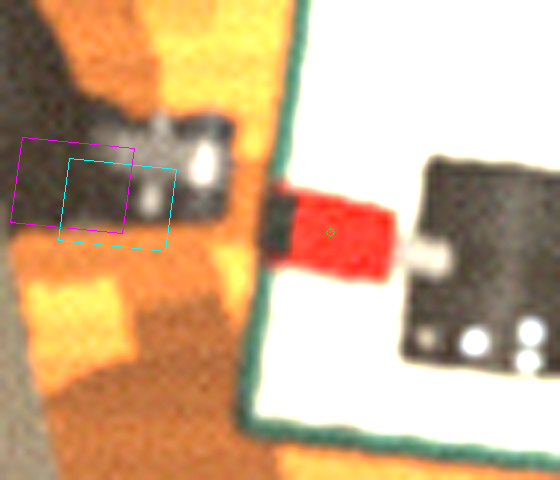

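```bash
python3 - <<'E'
from h import *
from workcell import viewer,bot
cs=viewer.camera("side");ct=viewer.camera("top");s=bot.state();print(np.array(s["tool_pos"]).round(4),np.round(s["joint_pos"],2))
for z in(.13,.14,.15,.16,.17,.18,.19):
    w=ray(cs,(291.6,286.4),z);print(z,w.round(3),proj(ct,w).round(1),((proj(ct,w)-[190,215])*8).round())
E
```

```text
[0.563  0.2575 0.137 ] [ 23.95  23.2   97.45   0.94  59.36 120.95]
0.13 [0.572 0.206 0.13 ] [229.2 235.6] [313. 164.]
0.14 [0.569 0.219 0.14 ] [222.  236.4] [256. 171.]
0.15 [0.567 0.232 0.15 ] [214.6 237.2] [197. 178.]
0.16 [0.564 0.245 0.16 ] [207.1 238.1] [137. 185.]
0.17 [0.561 0.258 0.17 ] [199.4 239. ] [ 75. 192.]
0.18 [0.559 0.271 0.18 ] [191.6 239.9] [ 13. 199.]
0.19 [0.556 0.284 0.19 ] [183.6 240.9] [-52. 207.]
```

```bash
python3 -m crank '[{"hand":-1,"offset":[0,0,0],"angular":[0,0,0]},{"hand":-1,"offset":[0,0,0],"angular":[0,0,0]}]'; python3 - <<'E'
from h import *
from workcell import viewer,bot
for i in range(4):
    s=bot.state();print(round(s["time"],3),np.array(s["tool_pos"]).round(4),np.round(s["joint_pos"],3),np.round(s["joint_vel"],2));c=viewer.camera("side")
cv2.imwrite("pics/side3.png",c["frame"][:,:,::-1])
c=viewer.camera("top");cv2.imwrite("pics/top3.png",c["frame"][:,:,::-1])
E
```

```text
time: 3.88
tool_pos: [0.564, 0.2579, 0.1389]
ee_rot: [[-0.003, -0.13, -0.992], [0.014, -0.991, 0.13], [-1.0, -0.014, 0.005]]
contact_force: [0.1, 0.5, -0.1]
width: 0.0001
3.883 [0.564  0.2579 0.1389] [ 23.945  23.063  97.38    0.942  59.395 120.935] [ 0.05 -0.64 -0.26 -0.    0.16 -0.06]
3.933 [0.5641 0.258  0.139 ] [ 23.946  23.06   97.375   0.942  59.392 120.937] [-0.02  0.34  0.25  0.04 -0.16 -0.02]
3.983 [0.5639 0.2579 0.1387] [ 23.946  23.079  97.387   0.94   59.393 120.938] [ 0.01  0.33  0.25 -0.04  0.01  0.08]
4.033 [0.5637 0.2578 0.1385] [ 23.944  23.093  97.401   0.94   59.389 120.94 ] [ 0.01  0.37  0.14 -0.05 -0.05 -0.06]
```

View pics/side3.png

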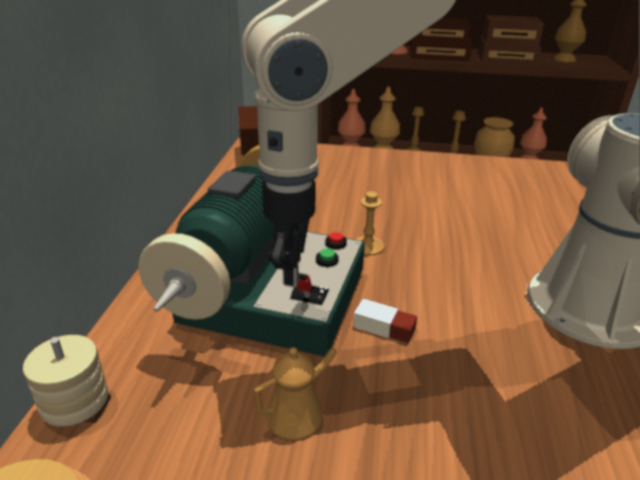

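View pics/top3.png

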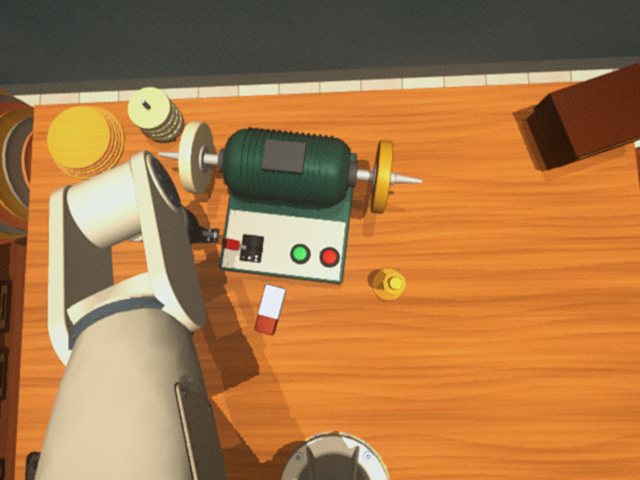

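```bash
python3 - <<'E'
from h import *
from workcell import viewer,bot
c=viewer.camera("side");ct=viewer.camera("top")
print("start",proj(c,[.1724,-.6002,.1963]),proj(c,[.1724,-.6002,.2093]))
p=np.array(bot.state()["tool_pos"])
for z in(0,.013,.02,.03,.04,.05,.06,.073):
  q=p+[0,0,z];print(z,proj(c,q).round(1),proj(ct,q).round(1))
print("pot",ray(ct,(160,255),.13),ray(c,(293,425),0.0))
f=c["frame"][190:310,240:340,::-1];f=np.clip(f*2.2,0,255).astype(np.uint8);cv2.imwrite("pics/s4.png",cv2.resize(f,None,fx=5,fy=5,interpolation=cv2.INTER_NEAREST))
f=ct["frame"][200:280,170:260,::-1];f=np.clip(f*1.6,0,255).astype(np.uint8);cv2.imwrite("pics/t4.png",cv2.resize(f,None,fx=7,fy=7,interpolation=cv2.INTER_NEAREST))
E
```

```text
start [486.74708419 110.36200937] [487.57583228 105.8307291 ]
0 [290.6 302.4] [204.1 239.9]
0.013 [290.5 295.9] [202.2 239.1]
0.02 [290.4 292.4] [201.2 238.7]
0.03 [290.3 287.3] [199.7 238.1]
0.04 [290.2 282.2] [198.2 237.6]
0.05 [290.1 276.9] [196.7 236.9]
0.06 [290.  271.6] [195.1 236.3]
0.073 [289.9 264.7] [193.  235.5]
pot [0.53453933 0.35543486 0.13      ] [0.53743496 0.38013859 0.        ]
```

View pics/s4.png

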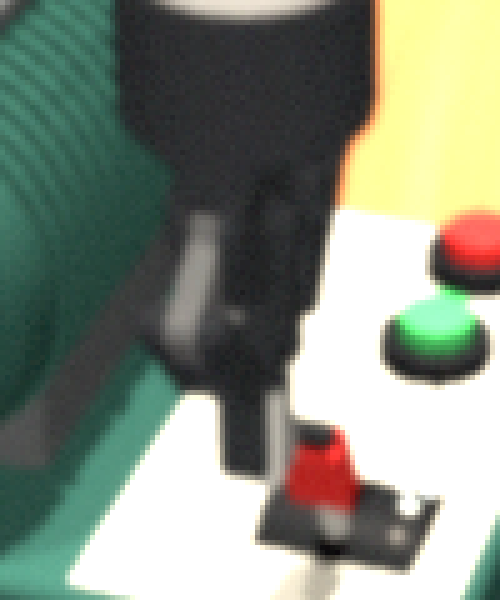

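View pics/t4.png

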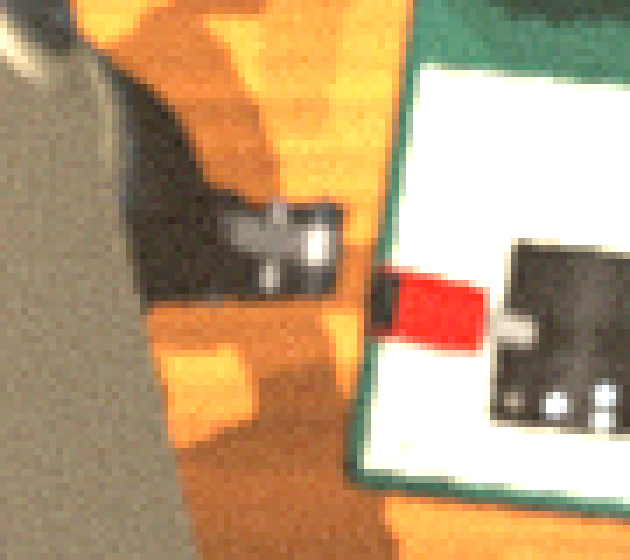

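```bash
python3 - <<'E'
from h import *
from workcell import viewer,bot
c=viewer.camera("side")
p=np.array([.1724,-.6002,.1963]);y=np.array([.2762,-.9611,-.0015]);zt=np.array([-.961,-.276,0])
f=cv2.imread("pics/side0.png")[40:140,440:560];k=6
f=cv2.resize(np.clip(f*2.0,0,255).astype(np.uint8),None,fx=k,fy=k,interpolation=cv2.INTER_CUBIC)
for s in(1,-1):
  for h,col in((.013,(255,255,0)),(.053,(255,0,255))):
    q=[((proj(c,p+s*y*a+zt*b+[0,0,h])-[440,40])*k).astype(int) for a,b in((.0425,-.011),(.057,-.011),(.057,.011),(.0425,.011))]
    cv2.polylines(f,[np.array(q)],True,col,1)
cv2.imwrite("pics/s5.png",f)
E
```

```text
(no output)
```

View pics/s5.png

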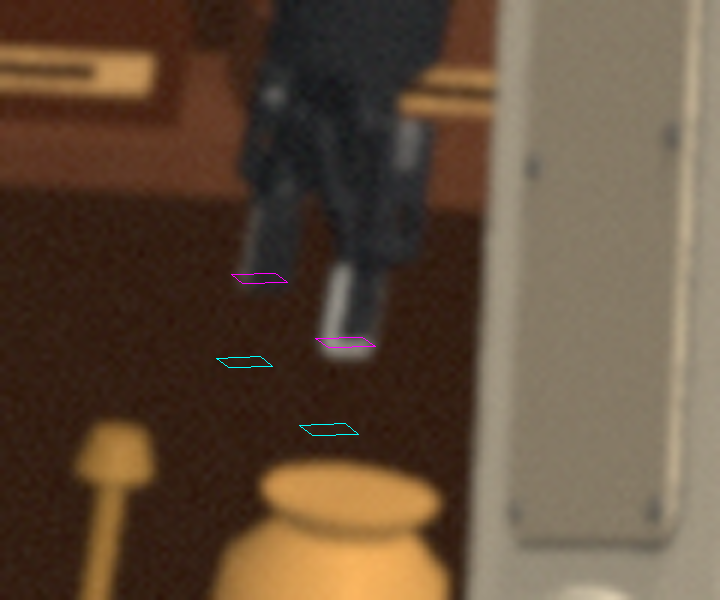

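The side view shows the real fingertips about 35 mm above the reported TCP, at both the start pose and here, with lateral agreement within about 2 mm. So the tip is really at about 0.173, above the lever. I'll allow for this by going to reported z of about 0.098 (tip about 0.133), then check again.

```bash
python3 -m crank '[{"hand":-1,"offset":[0.07,0,0.01],"angular":[0.2,0,0]},{"hand":-1,"offset":[0.075,0,0],"angular":[0,0,0]},{"hand":-1,"offset":[0,0,0],"angular":[0,0,0]},{"hand":-1,"offset":[0,0,0],"angular":[0,0,0]}]'
cat >> h.py <<'E'
def snap(tag,x0=240,y0=210,tx=180,ty=210):
    from workcell import viewer
    for n,o in(("side",(x0,y0)),("top",(tx,ty))):
        c=viewer.camera(n);f=c["frame"][o[1]:o[1]+105,o[0]:o[0]+130,::-1]
        cv2.imwrite(f"pics/{n}{tag}.png",cv2.resize(np.clip(f*1.6,0,255).astype(np.uint8),None,fx=4.5,fy=4.5,interpolation=cv2.INTER_CUBIC))
E
python3 -c "
from h import *
need(np.r_[PIV+EY*.06,.098]);snap('6')
need(np.r_[PIV+EY*.06,.098])"
```

```text
time: 4.62
tool_pos: [0.5613, 0.2592, 0.0946]
ee_rot: [[-0.002, -0.145, -0.989], [0.014, -0.989, 0.144], [-1.0, -0.014, 0.004]]
contact_force: [-0.1, 0.6, -0.5]
width: 0.0002
t 4.62 p [0.5613 0.2592 0.0946] F [-0.1  0.6 -0.5] w 0.0002 R [[-0.002, -0.145, -0.989], [0.014, -0.989, 0.144], [-1.0, -0.014, 0.004]]
tool offset m [-0.0038  0.0342 -0.0004] frac [-0.013  0.114 -0.001] yaw y -98.3
t 4.72 p [0.5615 0.2592 0.0951] F [ 0.2 -0.6  0.3] w -0.0001 R [[-0.002, -0.144, -0.99], [0.015, -0.989, 0.144], [-1.0, -0.014, 0.004]]
tool offset m [-0.0033  0.0342 -0.0002] frac [-0.011  0.114 -0.001] yaw y -98.3
```

View pics/side6.png

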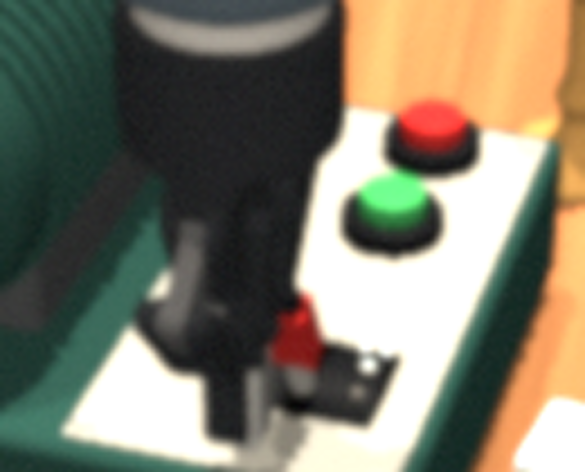

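View pics/top6.png

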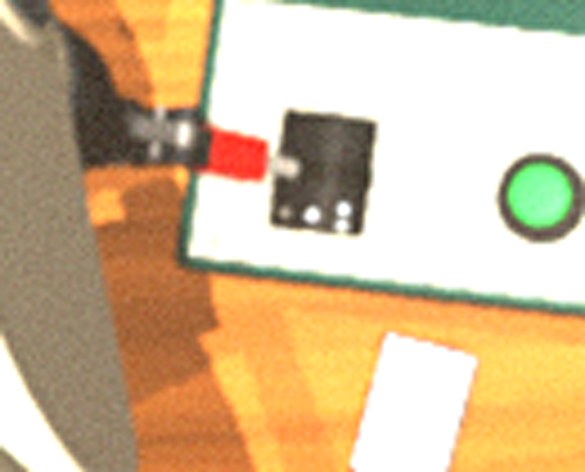

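The side view shows the tip at about (292,308), which matches the TCP projected 34 mm higher (z≈0.129), and it lies on the lever's line. Now I'll push along tool +y.

```bash
python3 -m crank '[{"hand":-1,"offset":[-0.005,0.03,0],"angular":[0,0,0]},{"hand":-1,"offset":[0,0.03,0],"angular":[0,0,0]},{"hand":-1,"offset":[0,0.03,0],"angular":[0,0,0]},{"hand":-1,"offset":[0,0.03,0],"angular":[0,0,0]},{"hand":-1,"offset":[0,0.03,0],"angular":[0,0,0]}]'
python3 -c "
from h import *
need(np.r_[PIV-EY*.002,.096]);snap('7')"
```

```text
time: 5.13
tool_pos: [0.5592, 0.2177, 0.1027]
ee_rot: [[0.009, -0.145, -0.989], [0.026, -0.989, 0.145], [-1.0, -0.027, -0.005]]
contact_force: [-2.4, 11.8, 8.1]
width: 0.0
t 5.13 p [0.5592 0.2177 0.1027] F [-2.4 11.8  8.1] w 0.0 R [[0.009, -0.145, -0.989], [0.026, -0.989, 0.145], [-1.0, -0.027, -0.005]]
tool offset m [0.0052 0.055  0.0034] frac [0.017 0.183 0.011] yaw y -98.3
```

View pics/side7.png

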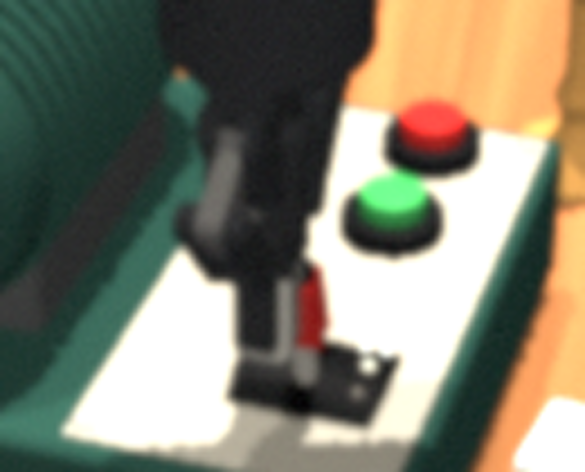

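View pics/top7.png

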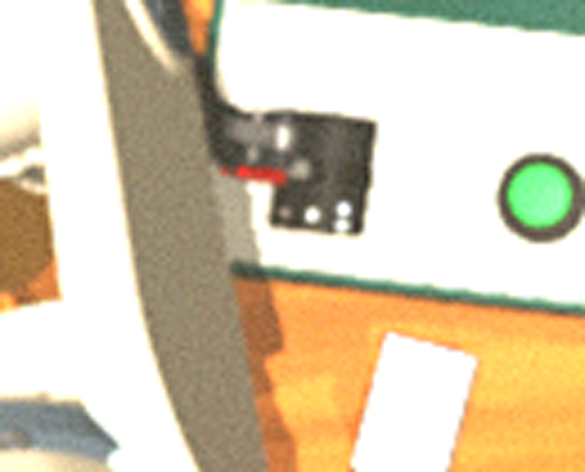

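Contact made: about 12 N on y. The finger sits a little towards the motor relative to the grip. I'll keep pushing with a small correction along tool +z and slightly down.

```bash
python3 -m crank '[{"hand":-1,"offset":[0.008,0.03,0.012],"angular":[0,0,0]},{"hand":-1,"offset":[0.008,0.03,0.008],"angular":[0,0,0]},{"hand":-1,"offset":[0.005,0.03,0],"angular":[0,0,0]}]'
python3 -c "
from h import *
need(np.r_[PIV-EY*.002,.096]);snap('8')"
```

```text
time: 5.48
tool_pos: [0.5505, 0.189, 0.097]
ee_rot: [[0.014, -0.145, -0.989], [0.025, -0.989, 0.145], [-1.0, -0.027, -0.01]]
contact_force: [-0.5, 5.4, 4.1]
width: -0.0
t 5.48 p [0.5505 0.189  0.097 ] F [-0.5  5.4  4.1] w -0.0 R [[0.014, -0.145, -0.989], [0.025, -0.989, 0.145], [-1.0, -0.027, -0.01]]
tool offset m [ 0.0004  0.0252 -0.001 ] frac [ 0.001  0.084 -0.003] yaw y -98.3
```

View pics/side8.png

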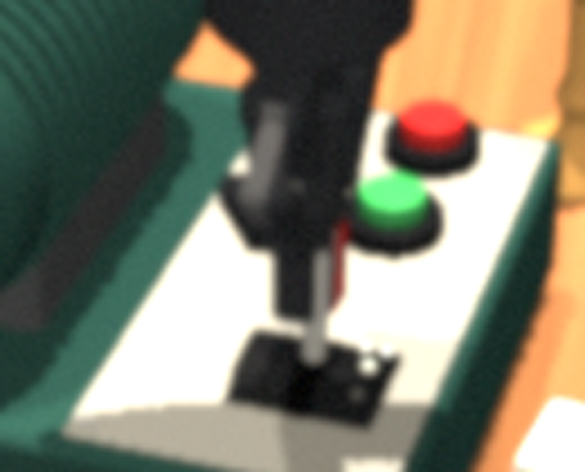

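View pics/top8.png

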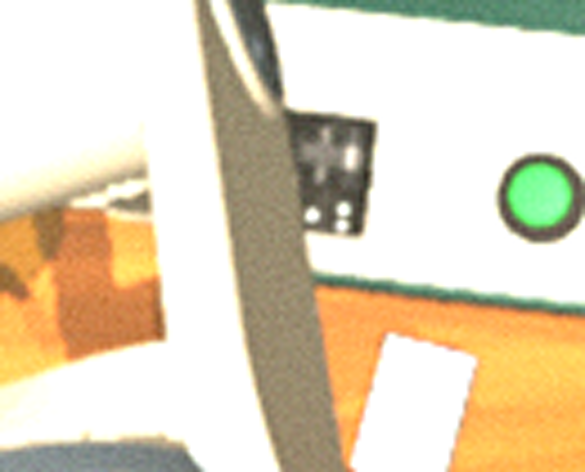

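```bash
python3 -m crank '[{"hand":-1,"offset":[0.004,0.03,0],"angular":[0,0,0]},{"hand":-1,"offset":[0.004,0.03,0],"angular":[0,0,0]},{"hand":-1,"offset":[0.004,0.03,0],"angular":[0,0,0]}]'
python3 -c "
from h import *
need(np.r_[PIV-EY*.002,.096]);snap('9')"
```

```text
time: 5.83
tool_pos: [0.548, 0.1647, 0.0942]
ee_rot: [[0.016, -0.147, -0.989], [0.031, -0.989, 0.148], [-0.999, -0.033, -0.011]]
contact_force: [-0.7, 3.2, -1.1]
width: -0.0002
t 5.83 p [0.548  0.1647 0.0942] F [-0.7  3.2 -1.1] w -0.0002 R [[0.016, -0.147, -0.989], [0.031, -0.989, 0.148], [-0.999, -0.033, -0.011]]
tool offset m [-0.0018  0.0008 -0.0001] frac [-0.006  0.003 -0.   ] yaw y -98.5
```

View pics/side9.png

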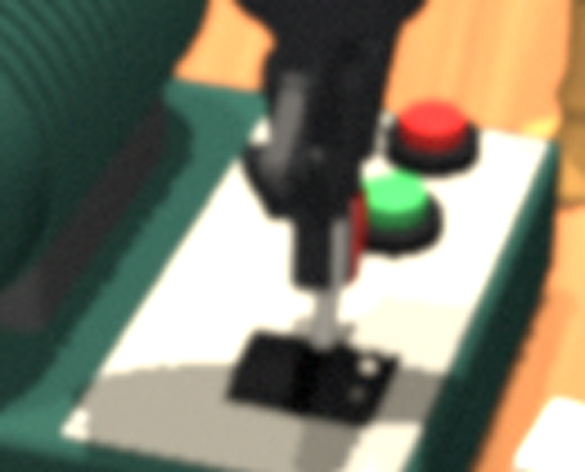

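View pics/top9.png

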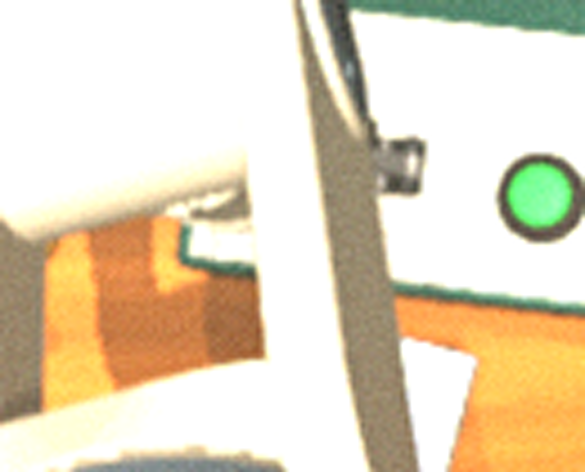

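```bash
python3 -m crank '[{"hand":-1,"offset":[0,0.03,0],"angular":[0,0,0]},{"hand":-1,"offset":[0,0.02,0],"angular":[0,0,0]},{"hand":-1,"offset":[0,0,0],"angular":[0,0,0]}]'
python3 -c "
from h import *
need(np.r_[PIV-EY*.002,.096]);snap('10')"
```

```text
time: 6.18
tool_pos: [0.5467, 0.1557, 0.0934]
ee_rot: [[0.017, -0.153, -0.988], [0.042, -0.987, 0.153], [-0.999, -0.045, -0.011]]
contact_force: [-0.2, -0.5, -0.8]
width: 0.0001
t 6.18 p [0.5467 0.1557 0.0934] F [-0.2 -0.5 -0.8] w 0.0001 R [[0.017, -0.153, -0.988], [0.042, -0.987, 0.153], [-0.999, -0.045, -0.011]]
tool offset m [-0.0023 -0.0084 -0.    ] frac [-0.008 -0.028 -0.   ] yaw y -98.8
```

View pics/side10.png

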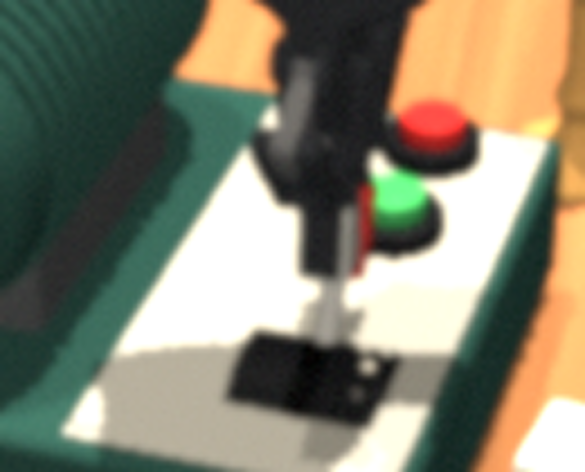

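The contact force has gone, so the lever seems to have snapped to fast. I'll back off 30 mm, lift, and check.

```bash
python3 -m crank '[{"hand":-1,"offset":[0,-0.06,0],"angular":[0,0,0]},{"hand":-1,"offset":[0,-0.06,0],"angular":[0,0,0.5]},{"hand":-1,"offset":[-0.12,0,0],"angular":[0,0,0.5]},{"hand":-1,"offset":[-0.12,0,0],"angular":[0,0,0.4]},{"hand":-1,"offset":[-0.12,0,0],"angular":[0,0,0]},{"hand":-1,"offset":[-0.1,0,0],"angular":[0,0,0]},{"hand":-1,"offset":[0,0,0],"angular":[0,0,0]}]'
python3 -c "
from h import *
need(np.r_[ST,.25]);snap('11')"
```

```text
time: 6.87
tool_pos: [0.5482, 0.1928, 0.2329]
ee_rot: [[-0.011, -0.152, -0.988], [-0.07, -0.986, 0.153], [-0.998, 0.071, -0.0]]
contact_force: [0.5, 0.8, -0.6]
width: -0.0
t 6.87 p [0.5482 0.1928 0.2329] F [ 0.5  0.8 -0.6] w -0.0 R [[-0.011, -0.152, -0.988], [-0.07, -0.986, 0.153], [-0.998, 0.071, -0.0]]
tool offset m [-0.0074  0.1375 -0.0052] frac [-0.025  0.458 -0.017] yaw y -98.8
```

View pics/side11.png

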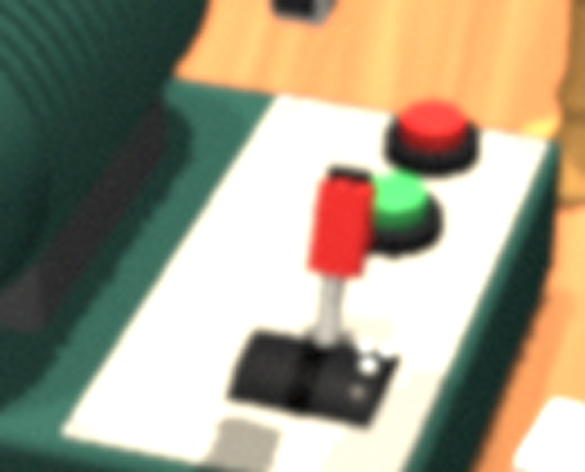

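View pics/top11.png

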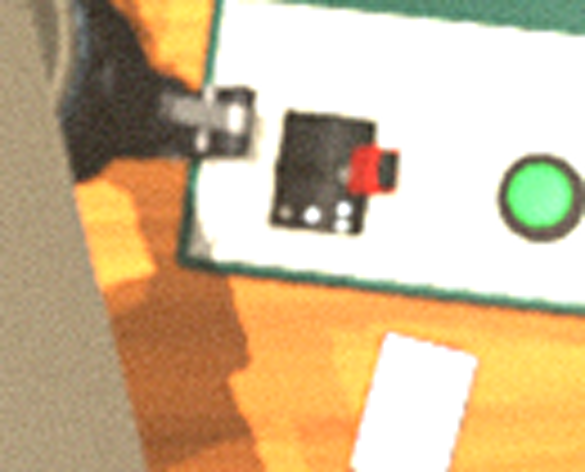

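```bash
python3 - <<'E'
from h import *
from workcell import viewer
for n,roi in(("side",(295,240,325,275)),("top",(245,235,272,260))):
    c=viewer.camera(n)
    print(n,[(b[0].round(1),b[1]) for b in blobs(c["frame"],'r',roi)])
    for a in(0.6,.68,.75,.8,.85,.9):
        t=a-.45;q=np.r_[PIV-EY*.079*np.sin(t),.065+.079*np.cos(t)];cap=np.r_[PIV-EY*.104*np.sin(t),.065+.104*np.cos(t)]
        print(a,proj(c,q).round(1),proj(c,cap).round(1))
E
```

```text
side [(array([315.7, 259.9]), np.int32(218))]
0.6 [311.6 264.2] [312.4 251.3]
0.68 [312.7 262.8] [313.8 249.6]
0.75 [313.6 261.9] [315.  248.4]
0.8 [314.2 261.3] [315.8 247.7]
0.85 [314.8 260.9] [316.6 247.2]
0.9 [315.4 260.6] [317.3 246.8]
top [(array([260.8, 247.6]), np.int32(54))]
0.6 [252.  246.1] [251.6 245.1]
0.68 [255.1 246.5] [255.6 245.6]
0.75 [257.7 246.9] [259.2 246.1]
0.8 [259.5 247.1] [261.7 246.5]
0.85 [261.4 247.4] [264.2 246.8]
0.9 [263.2 247.7] [266.6 247.2]
```

The lever is at fast: in the top view the cap's outer edge is at about column 268.4, against about 269 expected for 0.90 rad. Next I'll level the tool and go above the green button.

```bash
python3 -m crank '[{"hand":-1,"offset":[0,0.09,0],"angular":[0,0,-0.5]},{"hand":-1,"offset":[0,0.11,0],"angular":[0,0,-0.5]},{"hand":-1,"offset":[0,0.12,0],"angular":[0,0,0]},{"hand":-1,"offset":[0,0.11,0],"angular":[0,0,0]},{"hand":-1,"offset":[0,0,0],"angular":[0,0,0]},{"hand":-1,"offset":[0,0,0],"angular":[0,0,0]}]'
python3 -c "
from h import *
need(np.r_[ST,.12])"
```

```text
time: 7.57
tool_pos: [0.5176, 0.0574, 0.2181]
ee_rot: [[-0.026, -0.152, -0.988], [-0.004, -0.988, 0.152], [-1.0, 0.008, 0.025]]
contact_force: [0.2, 0.1, -0.1]
width: -0.0004
t 7.57 p [0.5176 0.0574 0.2181] F [ 0.2  0.1 -0.1] w -0.0004 R [[-0.026, -0.152, -0.988], [-0.004, -0.988, 0.152], [-1.0, 0.008, 0.025]]
tool offset m [ 0.0976 -0.0027 -0.0172] frac [ 0.325 -0.009 -0.057] yaw y -98.7
```

```bash
python3 -m crank '[{"hand":-1,"offset":[0,-0.008,-0.05],"angular":[0,0.37,0]},{"hand":-1,"offset":[0.1,0,0],"angular":[0,0,0]},{"hand":-1,"offset":[0.1,0,0],"angular":[0,0,0]},{"hand":-1,"offset":[0.1,0,0],"angular":[0,0,0]},{"hand":-1,"offset":[0.1,0,0],"angular":[0,0,0]},{"hand":-1,"offset":[0,0,0],"angular":[0,0,0]},{"hand":-1,"offset":[0,0,0],"angular":[0,0,0]}]'
python3 -c "
from h import *
need(np.r_[ST,.09]);snap('12',280,190,240,200)"
```

```text
time: 8.15
tool_pos: [0.5396, 0.0612, 0.09]
ee_rot: [[0.008, -0.149, -0.989], [-0.009, -0.989, 0.149], [-1.0, 0.007, -0.009]]
contact_force: [1.8, 0.3, 0.7]
width: -0.0004
t 8.15 p [0.5396 0.0612 0.09  ] F [1.8 0.3 0.7] w -0.0004 R [[0.008, -0.149, -0.989], [-0.009, -0.989, 0.149], [-1.0, 0.007, -0.009]]
tool offset m [-0.      0.0052  0.0064] frac [-0.     0.017  0.021] yaw y -98.6
```

View pics/side12.png

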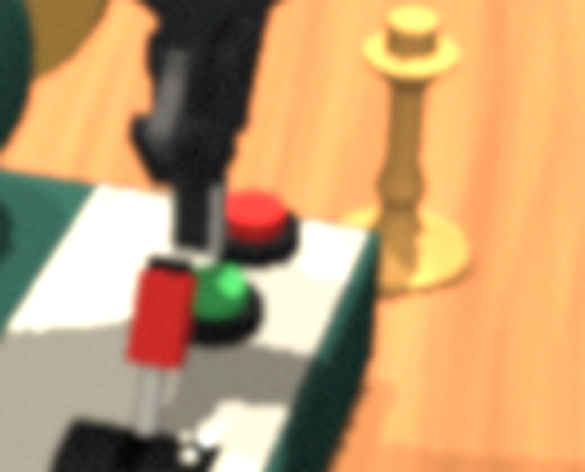

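View pics/top12.png

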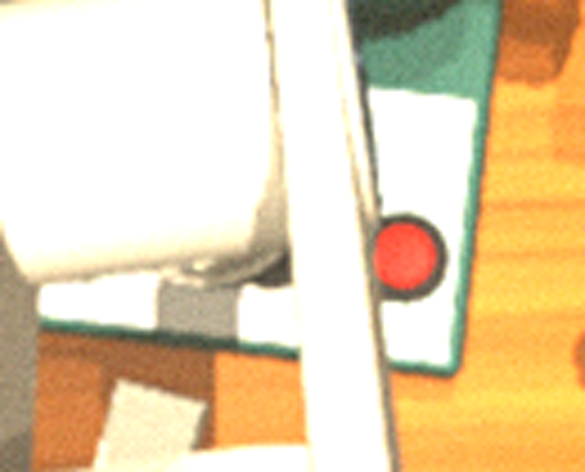

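```bash
python3 -m crank '[{"hand":-1,"offset":[0,0.016,0.02],"angular":[0,-0.1,0]},{"hand":-1,"offset":[0,0,0],"angular":[0,0,0]},{"hand":-1,"offset":[0,0,0],"angular":[0,0,0]}]'
python3 -c "
from h import *
from workcell import viewer,bot
need(np.r_[ST,.09]);snap('13',280,190,240,200)
c=viewer.camera('side');p=np.array(bot.state()['tool_pos'])
for h in(.03,.034,.038):print(h,((proj(c,p+[0,0,h])-[280,190])*4.5).round())
print(((proj(c,[*ST,.103])-[280,190])*4.5).round(), ((proj(c,[*ST,.124])-[280,190])*4.5).round())"
```

```text
time: 8.5
tool_pos: [0.5357, 0.0578, 0.0952]
ee_rot: [[0.008, -0.148, -0.989], [-0.007, -0.989, 0.148], [-1.0, 0.005, -0.009]]
contact_force: [-0.6, -0.6, -0.6]
width: 0.0004
t 8.5 p [0.5357 0.0578 0.0952] F [-0.6 -0.6 -0.6] w 0.0004 R [[0.008, -0.148, -0.989], [-0.007, -0.989, 0.148], [-1.0, 0.005, -0.009]]
tool offset m [0.0052 0.0013 0.0031] frac [0.017 0.004 0.01 ] yaw y -98.5
0.03 [204. 244.]
0.034 [205. 237.]
0.038 [205. 229.]
[211. 287.] [212. 246.]
```

View pics/side13.png

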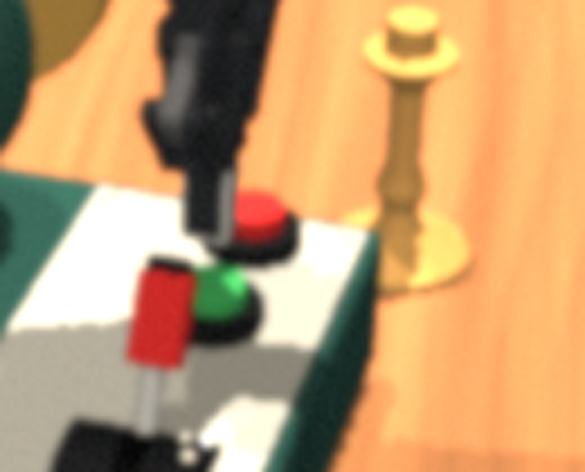

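The observed tip at (212,237) agrees with the prediction and is centred over the button. Descending.

```bash
python3 -m crank '[{"hand":-1,"offset":[0.03,0.004,0.008],"angular":[0,0,0]},{"hand":-1,"offset":[0.03,0,0],"angular":[0,0,0]},{"hand":-1,"offset":[0.02,0,0],"angular":[0,0,0]}]'; python3 -m crank '[{"hand":-1,"offset":[0.015,0,0],"angular":[0,0,0]}]'; python3 -c "
from h import *
snap('14',280,190,240,200);need(np.r_[ST,.0635])"
```

```text
time: 8.9
tool_pos: [0.5346, 0.0567, 0.0711]
ee_rot: [[0.012, -0.148, -0.989], [-0.006, -0.989, 0.148], [-1.0, 0.004, -0.013]]
contact_force: [1.3, 0.3, 2.3]
width: -0.0001
time: 8.98
tool_pos: [0.5347, 0.0568, 0.066]
ee_rot: [[0.012, -0.148, -0.989], [-0.006, -0.989, 0.148], [-1.0, 0.004, -0.013]]
contact_force: [-7.8, 0.4, 52.8]
width: -0.0
t 9.08 p [0.5346 0.0568 0.0668] F [-3.8  0.5  8.3] w -0.0002 R [[0.012, -0.148, -0.989], [-0.006, -0.989, 0.148], [-1.0, 0.004, -0.013]]
tool offset m [0.0033 0.0001 0.0022] frac [0.011 0.    0.007] yaw y -98.5
```

View pics/side14.png

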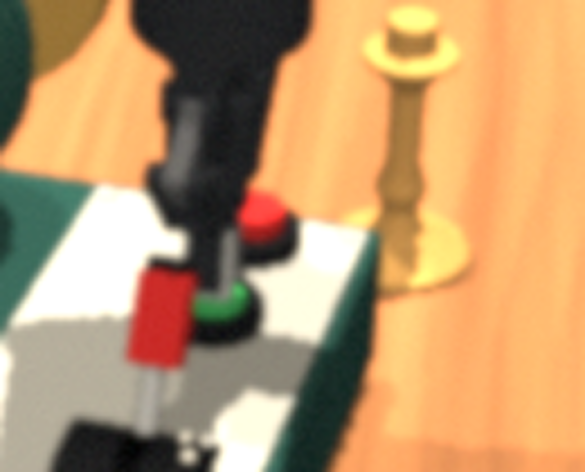

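The force spiked at about 53 N, then read 8 N at 5 to 6 mm below first contact. That is more than the 5 N the button needs at full travel, so it's bottomed. I'll hold one row and then lift straight up.

```bash
python3 -m crank '[{"hand":-1,"offset":[0.003,0,0],"angular":[0,0,0]}]';  python3 -m crank '[{"hand":-1,"offset":[-0.05,0,0],"angular":[0,0,0]},{"hand":-1,"offset":[-0.1,0,0],"angular":[0,0,0]},{"hand":-1,"offset":[-0.12,0,0],"angular":[0,0,0]},{"hand":-1,"offset":[-0.12,0,0],"angular":[0,0,0]},{"hand":-1,"offset":[-0.12,0,0.03],"angular":[0,0,0]},{"hand":-1,"offset":[-0.05,0,0.12],"angular":[0,0,0]},{"hand":-1,"offset":[0,0,0.12],"angular":[0,0,0]},{"hand":-1,"offset":[0,0,0.12],"angular":[0,0,0]}]'
```

```text
time: 9.17
tool_pos: [0.5347, 0.0568, 0.0665]
ee_rot: [[0.012, -0.148, -0.989], [-0.006, -0.989, 0.148], [-1.0, 0.004, -0.012]]
contact_force: [-7.2, 0.1, 26.2]
width: -0.0001
time: 9.83
tool_pos: [0.4184, 0.0749, 0.2359]
ee_rot: [[0.007, -0.151, -0.989], [-0.007, -0.989, 0.151], [-1.0, 0.006, -0.008]]
contact_force: [-0.3, 0.6, 0.2]
width: -0.0002
```

```bash
python3 -m crank '[{"hand":-1,"offset":[0,0,0],"angular":[0,0,0]},{"hand":-1,"offset":[0,0,0],"angular":[0,0,0]}]'; python3 -c "
from h import *
from workcell import viewer
snap('15',270,190,215,205)
for n,roi in(('top',(245,235,355,290)),('side',(290,220,370,320))):
    c=viewer.camera(n)
    for col in 'gr': print(n,col,[(b[0].round(1),b[1]) for b in blobs(c['frame'],col,roi)])
    cv2.imwrite(f'pics/{n}f.png',c['frame'][:,:,::-1])
"
```

```text
time: 10.0
tool_pos: [0.4119, 0.0753, 0.2352]
ee_rot: [[0.004, -0.15, -0.989], [-0.007, -0.989, 0.15], [-1.0, 0.006, -0.005]]
contact_force: [-0.3, 0.5, -0.1]
width: 0.0001
top g [(array([299.5, 253. ]), np.int32(140))]
top r [(array([260.9, 247.5]), np.int32(54)), (array([329.1, 256.5]), np.int32(152))]
side g [(array([328.7, 253.2]), np.int32(67))]
side r [(array([335.8, 237. ]), np.int32(108)), (array([315.7, 259.8]), np.int32(218))]
```

View pics/sidef.png

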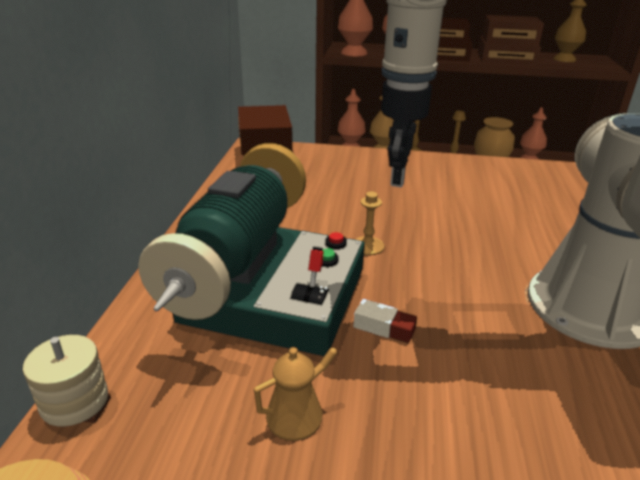

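View pics/topf.png

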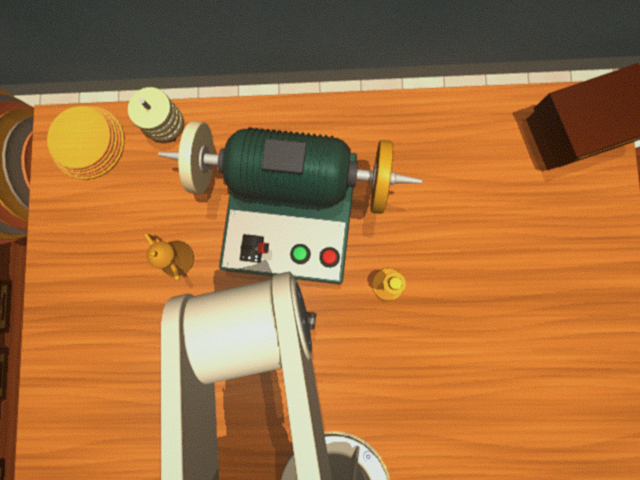

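View pics/side15.png

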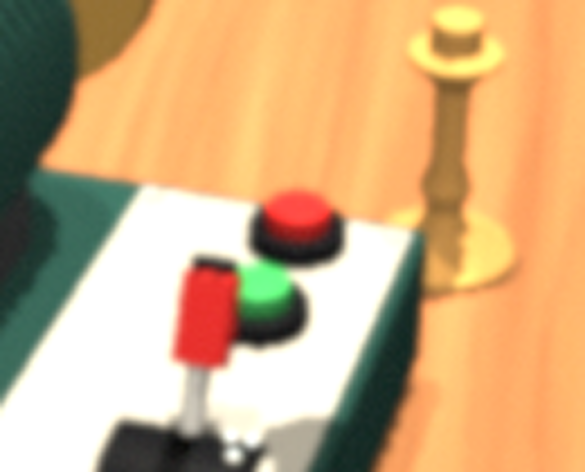

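The lever is still at fast. Green is out again (its centroid is unchanged at (299.5, 253.0)), red stop is unchanged, and the pot, candlestick and bar are where they were. The arm is clear of everything.

```bash
python3 -c "
from workcell import ticket
print(ticket.finish_job())"
```

```text
the job is handed in; nothing more can be done
None
```

I pushed the selector from neutral past slow to the fast stop with the shut fingertips, touching only its +y side. Then I pressed the green start button, let go and backed the arm away. The job was handed in at about 10 s; no verdict is reported.

**Last checks**
- **Lever:** in the pictures it lies at about 0.9 rad. The cap's edge in the top view fits fast, and the contact force vanished when it snapped over. The red patch's centre in the top view reads nearer 0.83, but the cap hides part of the grip from above.
- **Start button:** it bottomed hard, with force spikes of 53 N and 26 N and 8 N in between, against the 5 N it needs for full travel. After release its position in the top view was the same as before. There is no direct reading of its travel.
- **Everything else:** the stop button's position is unchanged, the pot, candlestick and bar look unmoved, and the arm touches nothing.

**One disagreement:** the side camera showed the real fingertips about 34 mm above the reported TCP, at the start pose and everywhere later. I used the camera height, and contact with the button came within a few millimetres of where it predicted.

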